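Draw the carrier plate out from under the tip-box stack

TASK

The flat carrier plate with the upright lug is stored under a stack of two tip boxes and a beaker, in the low stand. Draw it out by its lug from under the stack and lay it flat in the empty tray at the front of the microtome; the stack must stay standing in the stand as it is. A hidden keeper catches the plate's wide tail: do not force it (keep the plate's push on the stand below about 25 N) but ease back, move the plate a little sideways and feel for the gap, and leave the other things on the bench alone.

Things in the scene. Friction and masses are not known exactly. Their poses are not given: they have to be found in the camera images.
- plate: Aluminium carrier plate, 140 g, 200 (x) x 60 (y) x 8 mm, flat on the bench under the stack. Origin: centre of the underside; z up, +x toward the tail under the stack; draw it out along -x. Front part 60 wide, x=-100 to +40; waist 32 wide, x=+40 to +72; tail 60 wide, x=+72 to +100. Guides leave it 10 mm play each side in y
- plate_lug (a point): Middle of the plate's upright lug, 45 mm above the underside, at x=-80, y=0 of the plate; axes as the plate. The lug is 34 (x) x 14 (y) mm, from the plate's top (8) to 62 mm above the underside; grip it across y from above
- stand: Low grey stand fixed to the bench, 106 (x) x 144 (y) x 36 mm. Origin: its centre on the bench, z up; x parallel to the plate's within 1 degree; the plate comes out at its -x front, under a bridge (x=-56 to -50, z=14 to 36). Bridge and side cheeks (y=+-67) hold the stack back. Guide strips 6 mm high (|y| over 40) catch the lower box, which sinks 2 mm when the plate is gone
- stand_channel (a point): Middle of the stand's channel (stand x=+6.5, y=0, z=0) under the stack. Here a stiff steel keeper gate, part of the stand, hidden and not measured, stands fast: two blocks 8 (x) x 5.5 mm high with a 63 mm gap in y, its centre anywhere from 2.5 to 7.5 mm to the left or to the right of this point. The plate's waist stands in it at the start
- stand_front (a point): Front face of the bridge (stand x=-56, y=0, z=25). Drawn 8 to 18 mm out, the plate's tail meets a keeper block unless the plate is shifted in y to within 1.5 to 2 mm of the gap's centre. Sliding friction of the loaded plate is 2 to 10 N; a pull clearly above it means the tail has caught. Tail is clear of the stand after a draw of 110 mm
- box_low: Lower clear plastic tip box, 90 (x) x 126 (y) x 86 mm, standing on the plate between the cheeks, 3 to 7 mm behind the bridge (it follows the plate until it meets it). Origin: centre of its underside
- box_up: Upper clear plastic tip box, 90 x 126 x 86 mm, standing on the lower one. Origin: centre of its underside
- beaker_top: Clear plastic beaker, 54 x 59 x 69 mm, standing on the upper box. Origin: centre of its underside
- tray_in (a point): Centre of the inner floor of the microtome's long, shallow, open white tray in front of it, about 6 mm above the bench; z up. Inside 100 (x) x 304 (y) mm; walls 3 mm thick, rims 26 mm above this floor; fixed, empty. A lever of the microtome overhangs its +x, +y part (see knife_lever): lay the plate with its middle toward -y to pass it
- clock: White timer lying on the bench, 64 x 64 x 17 mm, a bystander. Origin: centre of its underside
- beaker_side: Clear plastic beaker on the bench, 56 x 61 x 71 mm, a bystander. Origin: centre of its underside
- tube_rack: Low microtube rack beside the stand, 67 x 198 x 51 mm, a bystander. Origin: centre of its underside
- knife_lever (a point): Tip of the microtome's small black lever over the tray, 106 mm above the bench, at about x=+23, y=+79 from the tray's middle; 8 wide in y, 12 high, it reaches from here 66 mm toward +x. Fixed. The keypad console beyond the tray's left end stands up to 120 mm high: carry the plate over it

How it is judged:
By the outcome, as a careful person would: the job done as asked, in the order asked, and still so for the second after the job is handed in, with the robot touching nothing.
It also fails if it takes over 72 s, if anything falls off the work surface, if the arm or the gripper's body presses on something with over 40 N, if the wrist force passes 120 N, or if a joint passes its speed limit or range.

ROBOT

A 6-joint arm with a two-finger parallel gripper is mounted at the origin on a cart in front of the work surface, level with it; the furniture and walls round the work are solid. World frame = base frame: x ahead of the robot, y to its left, z up, the work surface at z = 0. Lengths are in mm, angles in rad, forces in N, time in s.
With the tool pointing down it reaches from about 275 to 850 mm from the base axis. Payload 5.2 kg.
Tool frame: the origin (TCP) lies midway between the tips of the shut fingers; the grasp point (between the pads) lies 19 mm behind it; z points along the fingers, y is the line along which they close (so a half turn about z gives the same grasp; the last joint's range is limited). The gripper opens to 85 mm and grips with 20 to 120 N. Pads are 22 mm wide; open, the fingers measure 114 mm over their backs; the gripper's body (76 mm by 85 mm) begins 54 mm behind the grasp point. The pads swing forward as they close: fully open they stand 13 mm farther back than shut.
Start: joints at [1.018, 0.259, 1.535, -0, 1.348, -0.203], TCP at [188.469, 516.705, 231.31] pointing down, gripper open.
Joint ranges: [-3.14, 3.14], [-0.91, 2.08], [0.19, 2.58], [-1.22, 4.36], [0.22, 2.71], [-3.12, 3.12]. Speed limits (rad/s): [2.57, 2.57, 3.14, 3.14, 3.14, 3.14].

INTERFACE

Orientations are given as a unit quaternion [w, x, y, z].
In Python, from plant import manip gives the robot as it stands.
- The arm moves only by the tool hand_motion, called by a JSON object that holds its "method" and its "body", one argument or row to a line. Schema: {"type":"object","properties":{"segments":{"type":"array","items":{"type":"number"},"minItems":7,"maxItems":140},"clamp_n":{"type":"number"},"only":{"type":"string"},"quiet":{"type":"boolean"},"lines":{"type":"string"}},"required":["segments"],"additionalProperties":false}. segments is one flat list of numbers that holds 1 to 20 rows one after another, with no inner brackets; each row has 7 numbers: the opening from 0.0 (shut) to 1.0 (fully open), then dx, dy, dz in units of 5 mm, then a rotation vector rx, ry, rz in units of 0.05 rad; each row is the pose to reach, as a shift and turn from the pose commanded when the call began, along the tool's axes at that moment; what a row does not reach only later rows make up. A row lasts 1/10 s, in which the tool goes at most 50 mm and 0.15 rad, less where a joint would pass 70% of its speed; a pose out of reach is approached as far as the arm can. The fingers move at their own pace and stop on an object; clamp_n is the grip in N (left out, the last holds). Time passes only in rows, so rows that do not move let the fingers close. The tool returns the time, the measured TCP pose, the force, the opening and the grip force at its end. only (a regular expression) keeps the lines of the reply that match it, lines (a string "A,B") keeps lines A to B, and quiet returns only ok. Input that does not fit is refused with a message, and nothing moves.
- manip.get_obs(): the state, without advancing time (a new reading comes with each control period).
- manip.snapshot(name): name is "side" or "top"; returns a dict with "frame" (420x560x3 uint8, red, green, blue), "intrinsics" (3x3 intrinsics, pixels), "xyz" and "rotation" of the camera in the world. Camera axes: x right, y down, z forward; pixel columns grow to the right and rows downward; lengths in mm; the calibration is good to about 2 mm. A picture is of the moment at which its call begins. There is no depth.
- manip.job_done(): hands the job in; it is judged then, once.
The state is a dict: "time": time; "joint_positions": joint angles; "qvel": joint speeds; "tau": joint torques, N m; "position": TCP position; "tool_rot": TCP orientation; "force": force on the tool from outside, world axes, zero at the start; "torque": the same for the moment, N m; "opening": opening from 0.0 (shut) to 1.0 (fully open); "grip_force": force on a finger pad.
Only numpy, scipy, OpenCV 4.12 (cv2) and the standard library are available. Lean on these libraries where they do the work, as an engineer would, in place of code of your own. Each camera call takes 0.05 s, during which the arm holds its last target. There are 200 camera calls.

## Working session

There is one attempt and no reset: what is moved stays moved. The work goes in short steps, Python scripts to look and compute and a tool call to move; the robot and the scene stay as the last step left them, time stands still between calls to the robot, and variables do not carry over. Pictures are saved under pics/ and viewed, at most 10 in all, crops included, and the job is handed in when it is done.

```bash
ls; mkdir -p pics
```

Run:
```python
from plant import manip
import cv2,numpy as np,json
o=manip.get_obs();print({k:np.round(v,3).tolist() for k,v in o.items()})
for n in("side","top"):
    s=manip.snapshot(n);cv2.imwrite(f"pics/{n}0.png",s["frame"][:,:,::-1])
    json.dump({k:np.array(s[k]).tolist() for k in("intrinsics","xyz","rotation")},open(n+".json","w"))
    print(n,np.round(s["intrinsics"],1).tolist(),np.round(s["xyz"],1),np.round(s["rotation"],3).tolist())
```

```text
pics
plant.py
{'time': 0.0, 'joint_positions': [1.018, 0.259, 1.536, -0.0, 1.348, -0.203], 'qvel': [-0.0, -0.002, -0.001, -0.001, -0.0, 0.0], 'tau': [0.002, -44.602, -29.057, -0.0, 0.012, 0.0], 'position': [188.189, 516.241, 230.472], 'tool_rot': [-0.0, 0.174, 0.985, -0.001], 'force': [0.011, -0.334, 0.203], 'torque': [-0.012, -0.064, 0.023], 'grip_force': 0.0, 'opening': 0.999}
side [[383.0, 0.0, 277.5], [0.0, 383.0, 207.3], [0.0, 0.0, 1.0]] [ 426.6 -895.2  682.2] [-0.494, 0.867, -0.054, 0.021]
top [[380.3, 0.0, 286.0], [0.0, 380.3, 214.2], [0.0, 0.0, 1.0]] [ 478.    68.  1199.5] [0.023, -0.697, 0.716, -0.022]
```

View pics/top0.png

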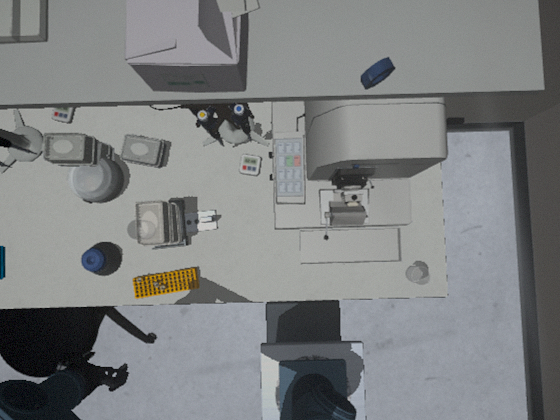

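View pics/side0.png

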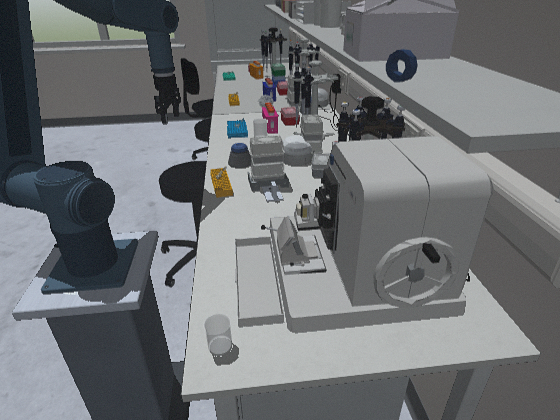

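Top: stand and stack around (162,222), plate and lug sticking out to the right at (205,220), i.e. toward world −y. Tray is at (350,245) with the lever tip near (326,237), console at (288,170). Now zooming in for accurate measurement.

Create h.py:
```python
import json,numpy as np
from scipy.spatial.transform import Rotation as R
def cam(n):
    c=json.load(open(''+n+'.json'));q=np.array(c['rotation']);
    return np.array(c['intrinsics']),np.array(c['xyz']),R.from_quat(np.r_[q[1:],q[0]])
def ray(n,u,v,z):
    K,p,r=cam(n);d=r.apply(np.linalg.inv(K)@[u,v,1]);return np.round(p+d*(z-p[2])/d[2],1)
def proj(n,P):
    K,p,r=cam(n);c=K@r.inv().apply(np.array(P)-p);return np.round(c[:2]/c[2],1)
```

Run:
```python
import cv2,numpy as np
from h import *
t=cv2.imread("pics/top0.png");s=cv2.imread("pics/side0.png")
a=cv2.resize(t[190:265,130:230],(800,600),interpolation=cv2.INTER_CUBIC);cv2.imwrite("pics/a.png",a)
b=cv2.resize(t[220:270,295:405],None,fx=7,fy=6*7/6,interpolation=cv2.INTER_CUBIC)[:,:800]
c=cv2.resize(s[130:220,230:330],(660,594),interpolation=cv2.INTER_CUBIC);cv2.imwrite("pics/c.png",c);cv2.imwrite("pics/b.png",b)
for u,v in((300,228),(400,228),(400,262),(300,262),(350,245)):print(ray("top",u,v,30))
print(ray("top",205,220,62), proj("top",[188,516,230]))
```

```text
[509.   25.6  30. ]
[ 500.6 -281.6   30. ]
[ 396.8 -276.7   30. ]
[405.1  28.7  30. ]
[ 452.7 -126.    30. ]
[539.9 310.5  62. ] [110.2 359.8]
```

View pics/a.png

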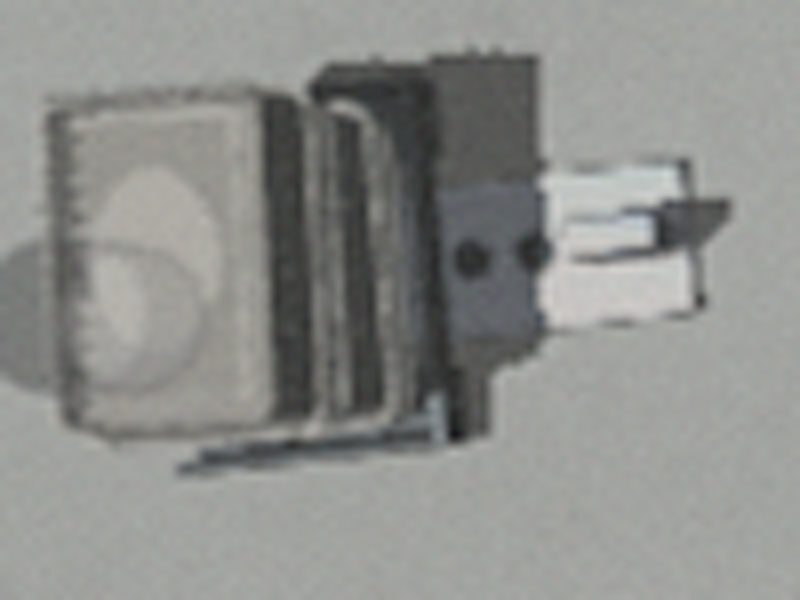

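View pics/b.png

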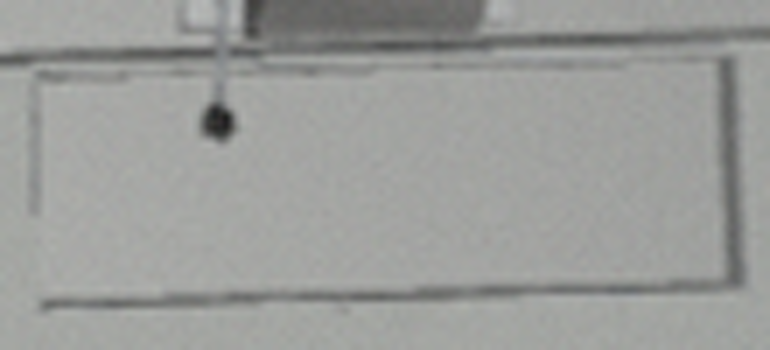

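View pics/c.png

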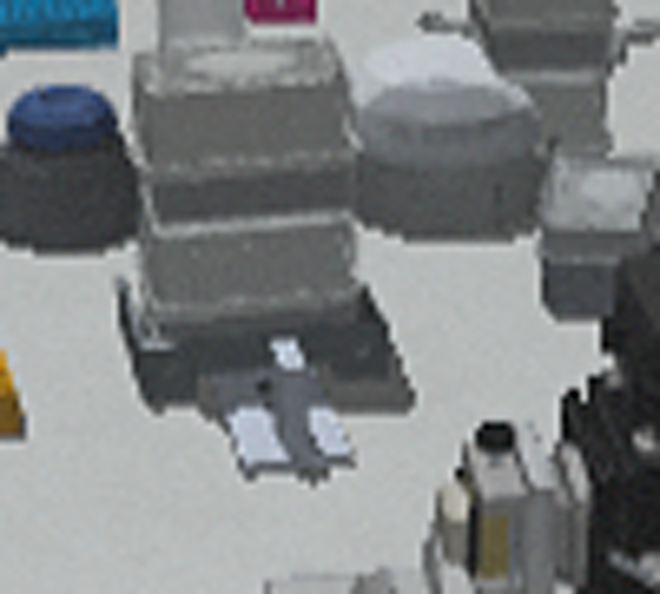

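Create m.py:
```python
from h import *
f=lambda u,v,z:ray("top",130+u/8,190+v/8,z)
for n,u,v,z in(("fl",690,160,8),("fr",702,310,8),("sl",545,166,8),("sr",548,328,8),("lugtop",612,230,62),("lugR",655,228,62),("lugL",570,234,62),("bridge top +x corner",538,55,36),("bridge -x corner",490,437,36),("backbridge",430,60,36)):print(n,f(u,v,z))
g=lambda u,v,z:ray("side",230+u/6.6,130+v/6.6,z)
for n,u,v,z in(("lug top centre",288,352,62),("plate fl",246,476,8),("plate fr",352,460,8)):print("side",n,g(u,v,z))
k=lambda u,v,z:ray("top",295+u/7,220+v/7,z)
for n,u,v,z in(("tl",38,73,32),("tr",728,62,32),("br",735,287,32),("bl",42,303,32),("lever",218,122,106)):print(n,k(u,v,z))
```

```bash
python3 m.py
```

```text
fl [573.3 286.2   8. ]
fr [514.3 282.4   8. ]
sl [572.5 343.2   8. ]
sr [508.9 342.8   8. ]
lugtop [543.5 305.9  62. ]
lugR [543.8 289.8  62. ]
lugL [542.4 321.7  62. ]
bridge top +x corner [613.1 338.9  36. ]
bridge -x corner [467.2 359.   36. ]
backbridge [612.3 380.4  36. ]
side lug top centre [542.4 309.9  62. ]
side plate fl [514.8 273.8   8. ]
side plate fr [573.1 282.8   8. ]
tl [501.4  24.6  32. ]
tr [ 498.  -277.8   32. ]
br [ 400.  -276.3   32. ]
bl [401.3  25.8  32. ]
lever [477.9 -45.8 106. ]
```

Crop a: lug top at crop px (612,230), plate front edge (690,160)–(702,310), bridge hidden in shadow near x≈430. Crop b: tray rim corners (38,73),(728,62),(735,287),(42,303), lever tip (218,122). Crop c agrees on lug (288,352). Now refining the yaw with a subpixel edge fit.

Run:
```python
import cv2,numpy as np
from h import *
g=cv2.cvtColor(cv2.imread("pics/top0.png"),cv2.COLOR_BGR2GRAY).astype(float)
def edge(p):  # half-level crossing via gradient centroid
    d=np.abs(np.diff(p));d[d<d.max()*.3]=0;return (d*(np.arange(len(d))+.5)).sum()/d.sum()
L=[];Rr=[]
for c in range(200,215):
    L.append(ray("top",c,206+edge(g[206:214,c]),8)[:2]);Rr.append(ray("top",c,226+edge(g[226:235,c]),8)[:2])
for n,e in(("L",L),("R",Rr)):
    e=np.array(e);k=np.polyfit(e[:,1],e[:,0],1);print(n,"deg",np.degrees(-k[0]),"x at y=300",np.polyval(k,300),np.std(e[:,0]-np.polyval(k,e[:,1])))
F=np.array([ray("top",213+edge(g[r,213:221]),r,8)[:2] for r in list(range(211,214))+list(range(222,228))])
k=np.polyfit(F[:,0],F[:,1],1);print("F",np.degrees(k[0]),np.polyval(k,542))
print(g[212:226:1,200:222].astype(int))
```

```text
L deg 4.509916381549419 x at y=300 573.1293996235388 0.8779902633558102
R deg 5.802293879694023 x at y=300 514.5051166195718 0.734299566494615
F 5.6734037239640855 287.5288343833473
[[200 197 199 198 198 195 196 195 196 195 194 196 195 202 173 112 129 169
  166 164 167 165]
 [196 196 196 195 196 198 198 195 195 195 193 196 199 202 188 134 129 170
  168 166 165 166]
 [194 195 195 197 197 194 195 197 195 199 202 203 189 175 176 140 113 149
  148 147 142 154]
 [197 199 195 198 198 199 197 186 173 168 169 175 137  85  93  80  79  88
   85  83  78 130]
 [192 182 180 179 180 183 181 156 121 120 116  93  83  90  96  84  79  90
   87  84  88 135]
 [179 165 159 156 160 164 160 173 186 185 184 131  66  78  90  84  83  90
   90  88 102 145]
 [182 198 198 198 193 196 197 196 192 191 188 142  63  63  76  81  81  87
   89 105 149 168]
 [181 198 196 198 199 197 197 198 199 200 198 150  61  67  76  77  82  90
  102 146 168 165]
 [201 198 199 202 200 200 194 185 179 176 172 131  61  62  84  98  91 102
  150 168 165 165]
 [195 181 175 168 170 165 142 118 104  95  93  90 104 109 139 149 110 133
  172 165 165 166]
 [192 165 135 129 114 117 127 137 145 151 161 159 171 178 193 186 127 126
  167 166 166 164]
 [203 200 199 197 191 189 202 201 204 202 204 200 200 199 196 199 149 126
  170 165 164 165]
 [199 195 198 197 196 198 198 198 197 198 193 193 197 198 199 202 153 127
  167 166 164 166]
 [199 194 195 194 197 195 200 195 198 196 196 196 195 195 198 200 152 124
  170 167 165 163]]
```

The manual's scale: shifts go in units of 5 mm and turns go in units of 0.05 rad. Converting my numbers, -330 mm is -66, -207 mm is -41.4, 1.131 rad is 22.62.

{"method": "hand_motion", "body": {
  "segments": [1,-8,-6,0,0,0,2,1,-16,-12,0,0,0,4.8,1,-24,-18,0,0,0,7.6,1,-32,-24,0,0,0,10.4,1,-41.4,-31,0,0,0,13.2,1,-49.4,-28,0,0,0,16,1,-57.4,-25,0,0,0,18.8,1,-66,-21.4,0,0,0,21.6,1,-74,-18.4,0,0,0,22.62,1,-81.2,-15.4,6,0,0,22.62,1,-81.2,-15.4,14,0,0,22.62,1,-81.2,-15.4,22,0,0,22.62,1,-81.2,-15.4,22,0,0,22.62,1,-81.2,-15.4,22,0,0,22.62,1,-81.2,-15.4,22,0,0,22.62],
  "clamp_n": 30
}}

```text
time: 1.6
position: [544.9, 305.9, 123.9]
tool_rot: [0.001, 0.674, 0.738, 0.002]
force: [-0.0, -0.4, 0.9]
opening: 1.0
grip_force: 0.0
```

Run:
```python
from plant import manip
import cv2
for n in("top","side"):
    s=manip.snapshot(n);f=s["frame"][:,:,::-1];
    f=f[180:270,130:230] if n=="top" else f[100:190,230:330]
    cv2.imwrite(f"pics/{n}1.png",f)
a=cv2.hconcat([cv2.resize(cv2.imread(f"pics/{n}1.png"),(400,360),interpolation=cv2.INTER_CUBIC) for n in("top","side")]);cv2.imwrite("pics/d.png",a)
o=manip.get_obs();print(o["tool_rot"],o["joint_positions"])
```

```text
[0.00119567 0.67444296 0.7383228  0.00216735] [ 3.33360473e-01  4.72357212e-01  1.49260717e+00 -3.71037162e-05
  1.17167781e+00  2.43004049e-01]
```

View pics/d.png

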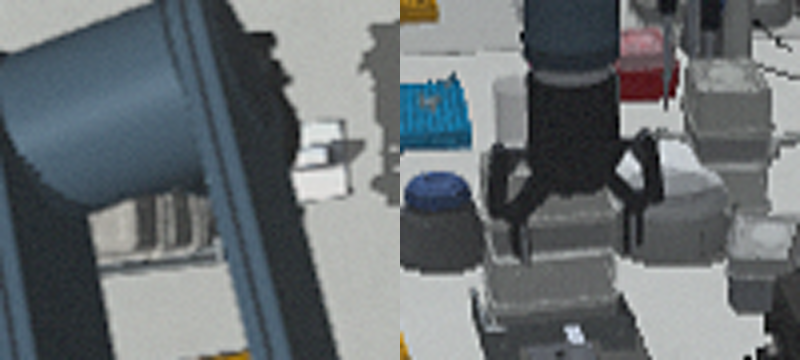

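Side view: fingers straddle the lug (finger mean u≈582, lug top at (575,333) in the crop); top view blocked by the arm. Descend and grip.

```bash
python3 -c "
from h import *
print(proj('side',[544.9,305.9,123.9]),proj('side',[543.5,305,62]))"
```

```text
[274.1 167.8] [274.1 183.9]
```

{"method": "hand_motion", "body": {
  "segments": [1,0,0,6,0,0,0,1,0,0,12,0,0,0,1,0,0,16,0,0,0,1,0,0,18,0,0,0,1,0,0,19,0,0,0,1,0,0,19,0,0,0,1,0,0,19,0,0,0],
  "clamp_n": 60
}}

```text
time: 2.4
position: [544.5, 305.6, 27.8]
tool_rot: [0.001, 0.675, 0.738, 0.001]
force: [0.2, 0.2, 0.5]
opening: 0.998
grip_force: 0.0
```

Run:
```python
from plant import manip
import cv2
f=manip.snapshot("side")["frame"][:,:,::-1][130:205,240:310]
cv2.imwrite("pics/e.png",cv2.resize(f,(560,600),interpolation=cv2.INTER_CUBIC))
```

```text
(no output)
```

View pics/e.png

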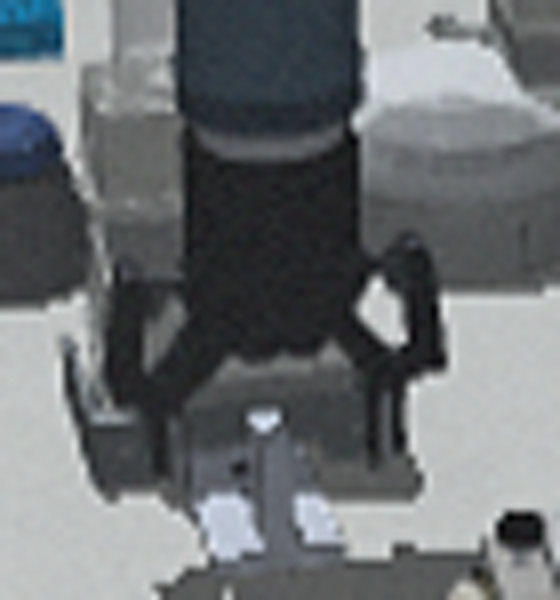

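Fingers at crop u≈175 and 372 (inner faces), lug at u≈265: lug sits ~2–3 mm toward −x of the tool's middle. Shift by −2 and close gently.

Scaled: -2 mm is -0.4, 2 mm is 0.4.

{"method": "hand_motion", "body": {
  "segments": [1,0,-0.2,0.4,0,0,0,0.5,0,-0.4,0.4,0,0,0,0.25,0,-0.4,0.4,0,0,0,0.25,0,-0.4,0.4,0,0,0,0.25,0,-0.4,0.4,0,0,0,0,0,-0.4,0.4,0,0,0,0,0,-0.4,0.4,0,0,0,0,0,-0.4,0.4,0,0,0,0,0,-0.4,0.4,0,0,0],
  "clamp_n": 20
}}

```text
time: 3.35
position: [541.7, 305.1, 24.4]
tool_rot: [0.0, 0.675, 0.738, 0.0]
force: [0.8, 0.5, -0.3]
opening: 0.164
grip_force: 22.9
```

```bash
python3 -c "
from plant import manip
o=manip.get_obs();print(o['force'],o['torque'])"
```

```text
[ 0.75392421  0.5050588  -0.34960097] [ 0.01120858 -0.15915511 -0.07471321]
```

Create o.py:
```python
from plant import manip
import numpy as np
from scipy.spatial.transform import Rotation as R
o=manip.get_obs();q=o['tool_rot'];r=R.from_quat(np.r_[q[1:],q[0]]).inv()
print('tool F',np.round(r.apply(o['force']),1),'T',np.round(r.apply(o['torque']),2),'pos',np.round(o['position'],1))
```

```text
(no output)
```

{"method": "hand_motion", "body": {
  "segments": [0,0,0,0,0,0,0,0,0,0,0,0,0,0,0,-0.2,0,0,0,0,0,0,-0.4,0,0,0,0,0,0,-0.6,0,0,0,0,0,0,-0.8,0,0,0,0,0],
  "clamp_n": 60
}}

```text
time: 3.95
position: [541.8, 301.4, 24.4]
tool_rot: [-0.0, 0.675, 0.738, 0.0]
force: [0.4, 2.3, 1.6]
opening: 0.16
grip_force: 58.8
```

```bash
python3 o.py
```

```text
tool F [ 2.2  0.6 -1.6] T [ 0.01  0.46 -0.01] pos [541.8 301.4  24.4]
```

{"method": "hand_motion", "body": {
  "segments": [0,-0.2,0,0,0,0,0,0,-0.4,0,0,0,0,0]
}}

```text
time: 4.15
position: [542.0, 299.2, 24.4]
tool_rot: [-0.0, 0.675, 0.738, 0.0]
force: [-0.4, 4.4, 1.3]
opening: 0.156
grip_force: 58.9
```

```bash
python3 o.py
```

```text
tool F [ 4.4  0.  -1.3] T [ 0.04  0.52 -0.02] pos [542.  299.2  24.4]
```

{"method": "hand_motion", "body": {
  "segments": [0,-0.2,0,0,0,0,0,0,-0.4,0,0,0,0,0]
}}

```text
time: 4.35
position: [542.3, 297.2, 24.4]
tool_rot: [-0.0, 0.675, 0.738, 0.0]
force: [-0.6, 4.4, 2.2]
opening: 0.158
grip_force: 58.9
```

```bash
python3 o.py
```

```text
tool F [ 4.4 -0.2 -2.2] T [ 0.02  0.77 -0.07] pos [542.3 297.2  24.4]
```

Scaled: -1 mm is -0.2.

{"method": "hand_motion", "body": {
  "segments": [0,-0.2,0,0,0,0,0,0,-0.2,0,0,0,0,0],
  "only": "time"
}}

```text
time: 4.55
```

```bash
python3 o.py
```

```text
tool F [ 4.1 -0.2 -2.1] T [ 0.02  0.67 -0.03] pos [542.3 296.3  24.4]
```

{"method": "hand_motion", "body": {
  "segments": [0,-0.2,0,0,0,0,0,0,-0.2,0,0,0,0,0],
  "only": "time"
}}

```text
time: 4.75
```

```bash
python3 o.py
```

```text
tool F [ 4.9 -0.3 -1.8] T [ 0.05  0.75 -0.08] pos [542.4 295.4  24.4]
```

{"method": "hand_motion", "body": {
  "segments": [0,-0.2,0,0,0,0,0,0,-0.2,0,0,0,0,0],
  "only": "time"
}}

```text
time: 4.95
```

```bash
python3 o.py
```

```text
tool F [ 5.1  0.  -2.4] T [ 0.1   0.77 -0.01] pos [542.5 294.4  24.4]
```

{"method": "hand_motion", "body": {
  "segments": [0,-0.2,0,0,0,0,0,0,-0.2,0,0,0,0,0],
  "only": "time"
}}

```text
time: 5.15
```

```bash
python3 o.py
```

```text
tool F [ 4.9  0.  -2.2] T [-0.01  0.77 -0.03] pos [542.6 293.5  24.4]
```

{"method": "hand_motion", "body": {
  "segments": [0,-0.2,0,0,0,0,0,0,-0.2,0,0,0,0,0],
  "only": "time"
}}

```text
time: 5.35
```

```bash
python3 o.py
```

```text
tool F [ 7.4  0.2 -0.8] T [ 0.06  1.02 -0.05] pos [542.7 293.   24.4]
```

{"method": "hand_motion", "body": {
  "segments": [0,-0.2,0,0,0,0,0,0,-0.2,0,0,0,0,0],
  "only": "time"
}}

```text
time: 5.55
```

```bash
python3 o.py
```

```text
tool F [ 9.8 -0.2 -0.4] T [0.05 1.41 0.04] pos [542.8 292.8  24.4]
```

{"method": "hand_motion", "body": {
  "segments": [0,-0.3,0,0,0,0,0,0,-0.3,0,0,0,0,0],
  "only": "time"
}}

```text
time: 5.75
```

```bash
python3 o.py;python3 o.py
```

```text
tool F [13.9  1.  -0.4] T [ 0.03  1.92 -0.07] pos [542.8 292.4  24.4]
tool F [13.9  1.  -0.4] T [ 0.03  1.92 -0.07] pos [542.8 292.4  24.4]
```

{"method": "hand_motion", "body": {
  "segments": [0,0.4,0,0,0,0,0,0,1,0,0,0,0,0,0,1,0.2,0,0,0,0,0,1,0.5,0,0,0,0,0,1,0.5,0,0,0,0],
  "only": "time"
}}

```text
time: 6.25
```

```bash
python3 o.py
```

```text
tool F [-0.6 -6.1 -8.8] T [ 0.81  0.02 -0.19] pos [543.2 293.7  24.5]
```

{"method": "hand_motion", "body": {
  "segments": [0,-0.2,0,0,0,0,0,0,-0.4,0,0,0,0,0,0,-0.6,0,0,0,0,0,0,-0.8,0,0,0,0,0],
  "only": "time"
}}

```text
time: 6.65
```

```bash
python3 o.py
```

```text
tool F [13.3 -1.9 -3.7] T [ 0.37  1.74 -0.41] pos [544.2 292.8  24.4]
```

Scaled: -5.5 mm is -1.1, 5 mm is 1.

{"method": "hand_motion", "body": {
  "segments": [0,0.6,0,0,0,0,0,0,1,-0.2,0,0,0,0,0,1,-0.6,0,0,0,0,0,1,-1.1,0,0,0,0,0,1,-1.1,0,0,0,0],
  "only": "time"
}}

```text
time: 7.15
```

```bash
python3 o.py
```

```text
tool F [-0.5  3.4 -2.9] T [-0.52 -0.17  0.32] pos [539.8 295.2  24.5]
```

{"method": "hand_motion", "body": {
  "segments": [0,-0.2,0,0,0,0,0,0,-0.4,0,0,0,0,0,0,-0.6,0,0,0,0,0,0,-0.8,0,0,0,0,0],
  "only": "time"
}}

```text
time: 7.55
```

```bash
python3 o.py
```

```text
tool F [ 7.9  0.7 -3.7] T [-0.09  1.01 -0.03] pos [539.4 291.9  24.4]
```

{"method": "hand_motion", "body": {
  "segments": [0,-0.2,0,0,0,0,0,0,-0.2,0,0,0,0,0],
  "only": "time"
}}

```text
time: 7.75
```

```bash
python3 o.py
```

```text
tool F [ 6.4 -0.1 -3.9] T [-0.11  0.76  0.07] pos [539.4 291.1  24.4]
```

{"method": "hand_motion", "body": {
  "segments": [0,-0.2,0,0,0,0,0,0,-0.2,0,0,0,0,0],
  "only": "time"
}}

```text
time: 7.95
```

```bash
python3 o.py
```

```text
tool F [ 5.2  0.4 -3.9] T [-0.08  0.76  0.04] pos [539.5 290.1  24.4]
```

Past the former stop at sliding friction only, so the tail is in the gap. Continue the draw.

Scaled: -2 mm is -0.4, -4 mm is -0.8.

{"method": "hand_motion", "body": {
  "segments": [0,-0.2,0,0,0,0,0,0,-0.4,0,0,0,0,0,0,-0.6,0,0,0,0,0,0,-0.8,0,0,0,0,0],
  "only": "time"
}}

```text
time: 8.35
```

```bash
python3 o.py
```

```text
tool F [ 7.7  0.1 -3.2] T [-0.11  0.92  0.01] pos [539.7 286.3  24.4]
```

{"method": "hand_motion", "body": {
  "segments": [0,-0.2,0,0,0,0,0,0,-0.4,0,0,0,0,0,0,-0.6,0,0,0,0,0,0,-0.8,0,0,0,0,0,0,-1,0,0,0,0,0],
  "only": "time"
}}

```text
time: 8.85
```

```bash
python3 o.py
```

```text
tool F [ 7.4 -0.9 -4.4] T [-0.11  0.97 -0.01] pos [540.2 281.4  24.4]
```

Scaled: -9 mm is -1.8, -6 mm is -1.2.

{"method": "hand_motion", "body": {
  "segments": [0,-0.3,0,0,0,0,0,0,-0.6,0,0,0,0,0,0,-0.9,0,0,0,0,0,0,-1.2,0,0,0,0,0,0,-1.5,0,0,0,0,0,0,-1.8,0,0,0,0,0,0,-2.1,0,0,0,0,0,0,-2.4,0,0,0,0,0],
  "only": "time"
}}

```text
time: 9.65
```

```bash
python3 o.py
```

```text
tool F [ 7.5  0.5 -3.4] T [-0.08  1.   -0.06] pos [541.2 269.5  24.4]
```

{"method": "hand_motion", "body": {
  "segments": [0,-0.3,0,0,0,0,0,0,-0.6,0,0,0,0,0,0,-0.9,0,0,0,0,0,0,-1.2,0,0,0,0,0,0,-1.5,0,0,0,0,0,0,-1.8,0,0,0,0,0,0,-2.1,0,0,0,0,0,0,-2.4,0,0,0,0,0],
  "only": "time"
}}

```text
time: 10.45
```

```bash
python3 o.py
```

```text
tool F [ 8.6  0.1 -4.5] T [-0.04  1.06  0.01] pos [542.2 257.7  24.4]
```

{"method": "hand_motion", "body": {
  "segments": [0,-0.3,0,0,0,0,0,0,-0.6,0,0,0,0,0,0,-0.9,0,0,0,0,0,0,-1.2,0,0,0,0,0,0,-1.5,0,0,0,0,0,0,-1.8,0,0,0,0,0,0,-2.1,0,0,0,0,0,0,-2.4,0,0,0,0,0],
  "only": "time"
}}

```text
time: 11.25
```

```bash
python3 o.py
```

```text
tool F [ 9.   1.4 -4.6] T [-0.08  1.12  0.02] pos [543.3 245.8  24.4]
```

Draw is 59 mm with steady friction; continue.

{"method": "hand_motion", "body": {
  "segments": [0,-0.3,0,0,0,0,0,0,-0.6,0,0,0,0,0,0,-0.9,0,0,0,0,0,0,-1.2,0,0,0,0,0,0,-1.5,0,0,0,0,0,0,-1.8,0,0,0,0,0,0,-2.1,0,0,0,0,0,0,-2.4,0,0,0,0,0,0,-2.7,0,0,0,0,0,0,-3,0,0,0,0,0],
  "only": "time"
}}

```text
time: 12.25
```

```bash
python3 o.py
```

```text
tool F [ 4.3 -1.1 -4.9] T [ 0.01  0.68 -0.  ] pos [544.9 229.8  24.4]
```

{"method": "hand_motion", "body": {
  "segments": [0,-0.3,0,0,0,0,0,0,-0.6,0,0,0,0,0,0,-0.9,0,0,0,0,0,0,-1.2,0,0,0,0,0,0,-1.5,0,0,0,0,0,0,-1.8,0,0,0,0,0,0,-2.1,0,0,0,0,0,0,-2.4,0,0,0,0,0,0,-2.7,0,0,0,0,0,0,-3,0,0,0,0,0],
  "only": "time"
}}

```text
time: 13.25
```

```bash
python3 o.py
```

```text
tool F [ 4.4 -0.7 -5.9] T [-0.01  0.62 -0.01] pos [546.3 214.7  24.4]
```

{"method": "hand_motion", "body": {
  "segments": [0,-0.4,0,0,0,0,0,0,-0.8,0,0,0,0,0,0,-1.2,0,0,0,0,0,0,-1.6,0,0,0,0,0,0,-2,0,0,0,0,0,0,-2.4,0,0,0,0,0,0,-2.8,0,0,0,0,0,0,-3.2,0,0,0,0,0],
  "only": "time"
}}

```text
time: 14.05
```

```bash
python3 o.py
```

```text
tool F [ 3.5  0.2 -5.5] T [-0.06  0.58 -0.04] pos [547.8 198.4  24.4]
```

Scaled: -21 mm is -4.2, -18 mm is -3.6.

{"method": "hand_motion", "body": {
  "segments": [0,-0.6,0,0,0,0,0,0,-1.2,0,0,0,0,0,0,-1.8,0,0,0,0,0,0,-2.4,0,0,0,0,0,0,-3,0,0,0,0,0,0,-3.6,0,0,0,0,0,0,-4.2,0,0,0,0,0,0,-4.2,0,-0.2,0,0,0,0,-4.2,0,-0.6,0,0,0,0,-4.2,0,-1.2,0,0,0],
  "only": "time"
}}

```text
time: 15.05
```

```bash
python3 o.py
```

Run:
```python
from plant import manip
import cv2
from h import *
a=manip.snapshot("top")["frame"][:,:,::-1][170:260,110:310];b=manip.snapshot("side")["frame"][:,:,::-1][110:210,220:320]
cv2.imwrite("pics/f.png",cv2.vconcat([cv2.resize(a,(600,270)),cv2.copyMakeBorder(cv2.resize(b,(320,320),interpolation=cv2.INTER_CUBIC),0,0,0,280,0)]))
```

```text
tool F [0.5 0.8 1.9] T [ 0.01 -0.13  0.02] pos [548.9 177.3  29.5]
```

View pics/f.png

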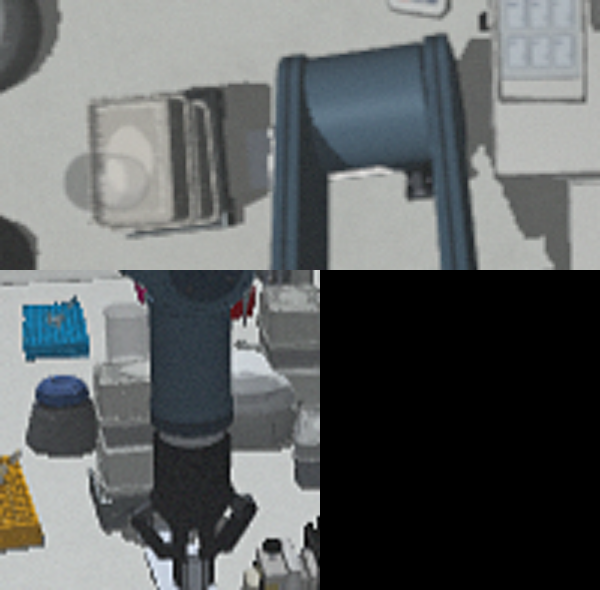

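Top/side: stack stands intact in the stand (crop (150,160)), plate is clear of the bridge and lifted. Carry it high over to the tray.

Scaled: -160 mm is -32, -140 mm is -28, 0.0986 rad is 1.972.

{"method": "hand_motion", "body": {
  "segments": [0,0,0,-2,0,0,0,0,0,0,-6,0,0,0,0,0,0,-11,0,0,0,0,0,0,-17,0,0,0,0,0,0,-23,0,0,0,0,0,0,-29,0,0,0,0,0,0,-32,0,0,0,0,0,0,-33,0,0,0,0,-2,-4,-33,0,0,0,0,-4,-9,-33,0,0,0.4,0,-7,-15,-33,0,0,0.8,0,-10.2,-21,-33,0,0,1.2,0,-15,-21.4,-33,0,0,1.6,0,-21,-22,-33,0,0,1.972,0,-28,-22.7,-33,0,0,1.972,0,-35,-23.4,-33,0,0,1.972,0,-42,-24.1,-33,0,0,1.972,0,-49,-24.8,-33,0,0,1.972,0,-56,-25.5,-33,0,0,1.972,0,-62,-26,-33,0,0,1.972]
}}

```text
time: 17.15
position: [447.6, -144.1, 194.8]
tool_rot: [-0.001, 0.71, 0.704, -0.0]
force: [0.7, -0.0, -2.0]
opening: 0.158
grip_force: 58.8
```

```bash
python3 o.py
```

```text
tool F [-0.   0.7  2. ] T [-0.04 -0.08  0.01] pos [ 447.6 -144.1  194.8]
```

{"method": "hand_motion", "body": {
  "segments": [0,0,0,0,0,0,0,0,0,0,0,0,0,0]
}}

```text
time: 17.35
position: [447.7, -142.7, 194.6]
tool_rot: [-0.001, 0.711, 0.703, -0.0]
force: [-0.2, 0.3, -1.9]
opening: 0.156
grip_force: 58.8
```

```bash
python3 o.py
```

```text
tool F [ 0.3 -0.2  1.9] T [ 0.01 -0.03  0.02] pos [ 447.7 -142.7  194.6]
```

{"method": "hand_motion", "body": {
  "segments": [0,-7,0,0,0,0,0,0,-14,0,0,0,0,0,0,-19,0,0,0,0,0,0,-20.4,0,0,0,0,0,0,-20.4,0,6,0,0,0,0,-20.4,0,13,0,0,0,0,-20.4,0,19,0,0,0,0,-20.4,0,22,0,0,0,0,-20.4,0,22,0,0,0]
}}

```text
time: 18.25
position: [445.9, -241.4, 82.8]
tool_rot: [-0.003, 0.71, 0.705, -0.0]
force: [-0.3, 0.2, -1.1]
opening: 0.154
grip_force: 58.8
```

```bash
python3 o.py
```

Run:
```python
from plant import manip
import cv2
a=manip.snapshot("top")["frame"][:,:,::-1][200:275,285:425];b=manip.snapshot("side")["frame"][:,:,::-1][180:340,200:340]
cv2.imwrite("pics/g.png",cv2.hconcat([cv2.resize(b,(350,400),interpolation=cv2.INTER_CUBIC),cv2.copyMakeBorder(cv2.resize(a,(448,240),interpolation=cv2.INTER_CUBIC),0,160,0,0,0)]))
```

```text
tool F [ 0.2 -0.3  1.1] T [-0.01 -0.11  0.01] pos [ 445.9 -241.4   82.8]
```

View pics/g.png

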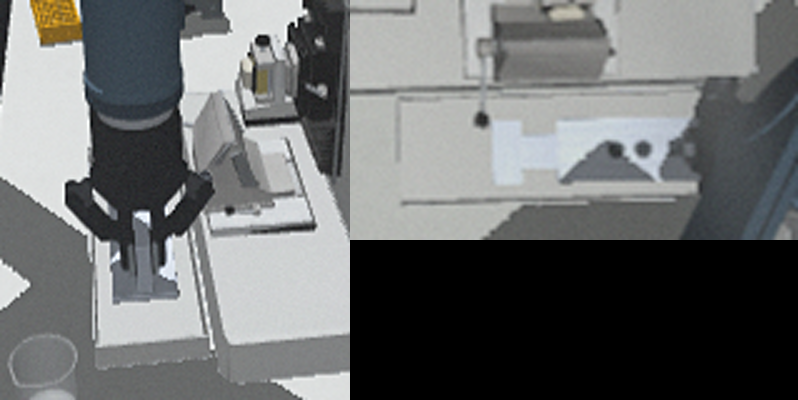

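Top: plate's tail left edge at crop (492,150) passes right of the lever tip (482,120), centred within the tray; side confirms. Lower it.

{"method": "hand_motion", "body": {
  "segments": [0,0,0,3,0,0,0,0,0,0,6,0,0,0,0,0,0,8,0,0,0,0,0,0,9.2,0,0,0,0,0,0,9.2,0,0,0,0,0,0,9.2,0,0,0]
}}

```text
time: 18.95
position: [447.9, -244.9, 39.9]
tool_rot: [0.0, 0.71, 0.704, 0.0]
force: [-0.1, -0.3, -0.0]
opening: 0.155
grip_force: 58.9
```

```bash
python3 o.py
```

```text
tool F [-0.3 -0.1  0. ] T [-0.03 -0.02 -0.03] pos [ 447.9 -244.9   39.9]
```

{"method": "hand_motion", "body": {
  "segments": [0,0,0,0.2,0,0,0,0,0,0,0.4,0,0,0,0,0,0,0.6,0,0,0,0,0,0,0.6,0,0,0],
  "only": "time"
}}

```text
time: 19.35
```

```bash
python3 o.py
```

```text
tool F [-0.8 -0.4  1.3] T [-0.01 -0.03 -0.01] pos [ 447.4 -244.6   36.3]
```

{"method": "hand_motion", "body": {
  "segments": [0,0,0,0.2,0,0,0,0,0,0,0.4,0,0,0,0,0,0,0.6,0,0,0,0,0,0,0.6,0,0,0,0,0,0,0.6,0,0,0],
  "only": "time"
}}

```text
time: 19.85
```

```bash
python3 o.py
```

```text
tool F [0.7 1.2 1.6] T [ 0.03 -0.11  0.01] pos [ 447.5 -244.6   33.3]
```

{"method": "hand_motion", "body": {
  "segments": [0,0,0,0.2,0,0,0,0,0,0,0.4,0,0,0,0,0,0,0.4,0,0,0],
  "only": "time"
}}

```text
time: 20.15
```

```bash
python3 o.py
```

```text
tool F [ 0.9 -0.4  1.3] T [ 0.02 -0.08 -0.04] pos [ 447.4 -244.6   31.2]
```

{"method": "hand_motion", "body": {
  "segments": [0,0,0,0.1,0,0,0,0,0,0,0.2,0,0,0,0,0,0,0.2,0,0,0],
  "only": "time"
}}

```text
time: 20.45
```

```bash
python3 o.py
```

```text
tool F [ 1.2 -1.8 -5.1] T [0.22 0.19 0.04] pos [ 447.5 -244.7   30.8]
```

{"method": "hand_motion", "body": {
  "segments": [0,0,0,0.1,0,0,0,0,0,0,0.2,0,0,0,0,0,0,0.2,0,0,0],
  "only": "time"
}}

```text
time: 20.75
```

```bash
python3 o.py
```

```text
tool F [  3.   -4.7 -14.4] T [0.71 0.53 0.  ] pos [ 447.5 -244.7   30.8]
```

Seated at the expected height. Ease off, open partway, retreat.

Scaled: -1 mm is -0.2, -1.3 mm is -0.26.

{"method": "hand_motion", "body": {
  "segments": [0,0,0,-0.2,0,0,0,0,0,0,-0.26,0,0,0,0.3,0,0,-0.26,0,0,0,0.5,0,0,-0.26,0,0,0,0.5,0,0,-0.26,0,0,0,0.5,0,0,-0.26,0,0,0,0.5,0,0,-0.26,0,0,0]
}}

```text
time: 21.45
position: [447.5, -244.6, 30.5]
tool_rot: [-0.0, 0.71, 0.704, -0.0]
force: [0.3, -0.7, -0.5]
opening: 0.499
grip_force: 0.0
```

```bash
python3 o.py
```

```text
tool F [-0.7  0.3  0.5] T [-0.03 -0.01  0.01] pos [ 447.5 -244.6   30.5]
```

{"method": "hand_motion", "body": {
  "segments": [0.5,0,0,-2,0,0,0,0.5,0,0,-6,0,0,0,0.5,0,0,-12,0,0,0,0.5,0,0,-20,0,0,0,0.5,0,0,-28,0,0,0,0.5,0,0,-34,0,0,0,0.5,0,-8,-34,0,0,0,0.5,0,-16,-34,0,0,0,0.5,0,-24,-34,0,0,0,0.5,0,-24,-34,0,0,0]
}}

```text
time: 22.45
position: [323.8, -242.4, 201.0]
tool_rot: [-0.001, 0.711, 0.703, -0.001]
force: [0.2, 0.0, 0.3]
opening: 0.499
grip_force: 0.0
```

```bash
python3 o.py
```

Run:
```python
from plant import manip
import cv2
a=manip.snapshot("top")["frame"][:,:,::-1][130:280,120:420];b=manip.snapshot("side")["frame"][:,:,::-1][100:370,180:340]
cv2.imwrite("pics/h.png",cv2.hconcat([cv2.resize(b,(237,400),interpolation=cv2.INTER_CUBIC),cv2.copyMakeBorder(cv2.resize(a,(560,280),interpolation=cv2.INTER_CUBIC),0,120,0,0,0)]))
```

```text
tool F [ 0.   0.2 -0.3] T [-0.02 -0.02  0.02] pos [ 323.8 -242.4  201. ]
```

View pics/h.png

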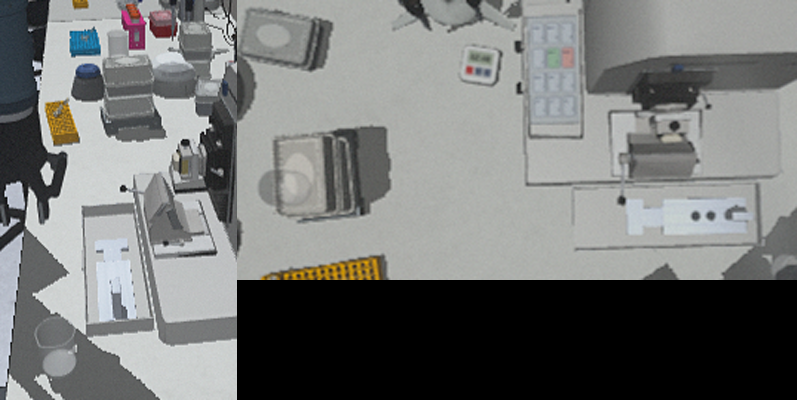

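The plate lies flat in the tray (crop (690,215)), the stack still stands in the stand (315,175), and the bystanders are undisturbed. Hand in.

```bash
python3 -c "
from plant import manip
print(manip.job_done())"
```

```text
the job is handed in; nothing more can be done
None
```

The plate was drawn out through the keeper gap with at most about 14 N of pull and lies flat in the tray; the stack still stands in the stand, nothing else on the bench was moved, and I handed the job in at about 22.5 s.

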